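Refit the crank of a hand mill for the shop shelf

ROBOT

A 6-joint arm with a two-finger parallel gripper is mounted at the origin on the work surface. World frame = base frame: x ahead of the robot, y to its left, z up, the work surface at z = 0. Lengths are in m, angles in degrees, forces in N, time in s.
With the tool pointing down it reaches from about 0.4 to 0.825 m from the base axis. Payload 7 kg.
Tool frame: the origin (TCP) lies at the centre of the arm's flange, where the gripper is bolted on; the fingertips stand 178 mm ahead of it and the grasp point (between the pads) lies 159 mm ahead of it; x points along the fingers, y is the direction in which the jaws open and shut, and the axes are right-handed (so a half turn about x gives the same grasp; the last joint's range is limited). The gripper opens to 88 mm and grips with 3 to 60 N. Pads are 19 mm wide; open, the fingers measure 130 mm over their backs; the gripper's body (78 mm by 193 mm) begins 47 mm behind the grasp point.
Start: joints at [16.507, 20.546, 0.682, 0, -70.136, -16.507], TCP at [0.675, -0, 0.405] pointing down, gripper open.
Joint ranges: [-176.03, 176.03], [-82.01, 121.73], [-58.28, 71.71], [-173.87, 95.51], [-174.79, -0.11], [-173.66, 173.66]. Speed limits (degrees/s): [136.94, 136.94, 172.46, 180, 180, 180].

INTERFACE

Orientations are given as [roll, pitch, yaw] about the fixed x, y, z axes, in that order (R = Rz(yaw) Ry(pitch) Rx(roll)).
In Python, from plant import ctrl gives the robot as it stands. The module is installed in compiled form; this text tells all that it offers.
- The arm moves only by the shell command python3 -m inch 'ROWS'. ROWS is JSON, one flat list of numbers, 7 for each row, row after row: the shift along the tool's x, y, z in m, then the turn, a rotation vector about the tool's x, y, z in degrees, then the finger opening in m, from 0 to 0.0876. In form: [dx, dy, dz, rx, ry, rz, hand, dx, dy, dz, rx, ry, rz, hand, ...]. A call has 1 to 20 rows; each row shifts and turns the pose as measured when the row begins, along the tool's axes as they then stand; what a row does not reach is not made up. A row lasts 1/8 s, in which the tool goes at most 62.5 mm and 10.7 degrees, less where a joint would pass 70% of its speed; a pose out of reach is approached as far as the arm can. A call with a gripper value outside its range is refused whole. The fingers move at their own pace and stop on an object; the grip force is fixed at half the most. Time passes only in rows, so rows that do not move let the fingers close. It gives the time, the measured TCP pose, the force and the opening at its end, in the units of the state.
- ctrl.get_obs(): the state, without advancing time (a new reading comes with each control period).
- ctrl.snapshot(name): name is "scene" or "side" or "wrist"; returns a dict with "color" (400x640x3 uint8, red, green, blue), "depth" (400x640 float32, m along the optical axis (not along the pixel's ray), 0 where there is no reading), "K" (3x3 intrinsics, pixels), "position" and "attitude" of the camera in the world; the wrist camera has in their place "hand_eye" (4x4, takes a point from camera to tool coordinates, whose origin is the TCP and whose axes are the tool frame's). Camera axes: x right, y up, looking along -z (the intrinsics and any distortion apply to the point x, -y, -z); pixel columns grow to the right and rows downward; lengths in m; the calibration is good to about 2 mm. A picture is of the moment at which its call begins: read the wrist's pose just before it.
- ctrl.close_job(): hands the job in, once; it reports no verdict.
The state is a dict: "clock": time; "joint_pos": joint angles; "qvel": joint speeds; "tau": joint torques, N m; "tool_pos": TCP position; "orientation": TCP orientation; "force": force on the tool from outside, world axes, zero at the start; "moment": the same for the moment, N m; "opening": finger opening in m.
Only numpy, scipy, OpenCV 4.12 (cv2) and the standard library are available. Lean on these libraries where they do the work, as an engineer would, in place of code of your own. Each camera call takes 0.05 s, during which the arm holds its last target.

TASK

Fit the loose crank onto the hand mill's splined shaft: turn it by feel until its cross-shaped bore (one slot longer than the other) matches the splines, and slide it fully home onto the collar. Then, with the crank home, turn it until its arm points straight over the red mark on the mill's lid, and let go. Work gently (never press or wrench the crank on the mill with more than about 30 N) and leave the other goods where they are.

Things in the scene. Friction and masses are not known exactly. Their poses are not given: they have to be found in the camera images.
- mill: Fixed hand mill: green body on a 136 mm square wooden foot, steel lid 124 mm square, lid top 120 mm above the table; origin under its middle, x towards its drawer and the red mark. The crank may press on it with 30 N at most.
- mill_mark (a point): Middle of the red mark, a 34 x 22 mm red patch on the lid, 42 mm level from the shaft axis; the crank's arm must end up over it.
- mill_seat (a point): Centre of the top of the mill's dark collar (34 mm across, 12 mm above the lid), 132 mm above the table, on the axis of the upright brass shaft. x points level to the red mark, z up. When home, the hub's underside rests here. The shaft turns both ways, over a full turn, against steady friction (about 0.08 N m) and stays where left.
- shaft_tip (a point): Tip of the shaft, 27 mm above the collar; these axes do not turn with it. Up to 18 mm it has splines like a plus: a long pair 20 mm across, a short pair 12 across, all 6 thick (top 2 mm 1 mm less); above, a nose 9.6 mm across to 23 mm, then a cone. Start angle unmeasured: a long spline stands 20 to 150 degrees counter-clockwise (from above) from the red mark.
- crank_hub (a point): Centre of the steel hub of the loose crank (0.26 kg, lying upright on a black mat 4 mm thick). Hub 34 x 34 mm, 30 mm tall, flat sides; this point is on the bore axis, 15 mm above its underside. x points along the arm to the knob, z up. Balance point about 10 mm from the bore axis towards the knob.
- crank_bore (a point): Lower mouth of the hub's through bore, at its underside: a plus of 8 mm wide slots, the long one 22 mm along the hub's x (the arm), the short one 14 mm along y; 1 mm play all round, so it fits two ways, half a turn apart. Unmatched it stops on the spline ends 18 mm short of home; within about 9 degrees it drops 2 mm over their slim tops; within about 5 degrees it slides home.
- crank_knob (a point): Middle of the crank's pale wooden knob, 24 mm wide, which stands up from the end of the aluminium arm (18 mm wide, 10 mm thick, level with the hub's underside); 100 mm along x from the bore axis and 15 mm above the hub centre; the knob's top is 50 mm above the crank's underside.
- driver: Screwdriver lying on the mat, 170 mm long. Bystander.
- spareknob: Orange plastic knob on the mat, 28 mm wide, 30 mm tall, origin under its foot. Bystander.
- beanjar: Amber glass jar with a steel cap beside the mill, 60 mm wide, 85 mm tall, origin under its foot. Bystander.
- mug: Blue mug, 76 mm wide, 85 mm tall, origin under its foot. Bystander.
- carton: Cardboard carton, 70 x 120 mm, 60 mm tall, origin under its foot. Bystander.
- tin: Yellow tin, 68 mm wide, 80 mm tall, origin under its foot. Bystander.
Mind the look-alikes: they are no part of the job. There is more than one size of the part that bears crank_hub; the job needs the middle-sized.

How it is judged (in metres and radians):
On the way:
1. the crank is fully home on the splined shaft, still off the red mark (z of crank_hub in the frame of mill_seat below 0.0175 m and horizontal distance between crank_hub and mill_seat below 0.003 m and angle between crank_hub's own z axis and vertical below 0.08 rad), for 0.1 s.
At the end, for the whole second after the job is handed in: The crank sits fully home on the shaft (underside within 2.5 mm of the collar, centred within 3 mm, upright within 0.08 rad), its arm points at the red mark within 0.175 rad (10 degrees), released and at rest (all of step 1 and z of crank_hub in the frame of mill_seat above 0.012 m and angle between the x axis of crank_hub and the x axis of mill_seat, either way round below 0.175 rad and x of crank_knob in the frame of mill_seat above 0.09 m and linear speed of crank below 0.02 m/s); the robot touches nothing.
It fails at once if the crank presses on the mill with more than 40 N (contact force between crank and mill above 40 N).
It fails at once if a bystander is shifted by more than 40 mm (distance of any of driver, spareknob, beanjar, mug, carton, tin from where it was at the start of the episode above 0.04 m).
It also fails if it takes over 64 s, if anything falls off the work surface, if the arm or the gripper's body presses on something with over 40 N, if the wrist force passes 120 N, or if a joint passes its speed limit or range.

## Working session

There is one attempt and no reset: what is moved stays moved. The work goes in short steps, Python scripts to look and compute and a shell command to move; the robot and the scene stay as the last step left them, time stands still between calls to the robot, and variables do not carry over. Pictures are saved under pics/ and viewed, and the job is handed in when it is done.

```bash
mkdir -p pics
cat > h.py <<'E'
import numpy as np, cv2
from plant import ctrl
from scipy.spatial.transform import Rotation as R
def snap(n,f):
    s=ctrl.snapshot(n); cv2.imwrite('pics/'+f+'.png',cv2.cvtColor(s['color'],cv2.COLOR_RGB2BGR)); np.savez('pics/'+f,**s); return s
E
python3 - <<'E'
from h import *
o=ctrl.get_obs(); print(o)
for n in ['scene','side','wrist']:
    s=snap(n,n+'0'); print(n,s['K'].tolist(),[ (k,np.array(s[k]).tolist()) for k in s if k not in('color','depth','K')])
E
```

```text
{'clock': 0.0, 'joint_pos': array([ 1.65076635e+01,  2.05916739e+01,  6.33204171e-01, -1.93159827e-02,
       -7.01354700e+01, -1.65086835e+01]), 'qvel': array([-0.07779243, -0.00253948,  0.01887204,  0.02878248,  0.08418817,
        0.01421258]), 'tau': array([-8.00930356e-04, -5.82726967e+01,  2.93058443e+01,  6.99745238e+00,
        6.93249181e-03, -2.06530804e-04]), 'tool_pos': array([6.74805349e-01, 5.23469413e-06, 4.03717945e-01]), 'orientation': array([  95.57002294,   89.90432087, -174.43757545]), 'force': array([0.38361819, 0.0443617 , 0.11571749]), 'moment': array([ 0.02288269,  0.01023935, -0.0045092 ]), 'opening': 0.08762409936952789}
scene [[462.39443362860766, 0.0, 321.7779017123038], [0.0, 462.39443362860766, 200.15919268304512], [0.0, 0.0, 1.0]] [('position', [1.2911056324436594, -0.4388971821455286, 1.1137650928330596]), ('attitude', [41.75159805830649, 0.7078259864502119, 60.92292482394219])]
side [[504.95602481799284, 0.0, 315.28629270045803], [0.0, 504.95602481799284, 198.02217719205555], [0.0, 0.0, 1.0]] [('position', [-0.030084832863810817, -0.8432685793847295, 0.8773270936546895]), ('attitude', [52.08691896787053, -0.95586420496414, -31.479150360492845])]
wrist [[315.0637600583232, 0.0, 318.7490592263235], [0.0, 315.0637600583232, 200.44670919379993], [0.0, 0.0, 1.0]] [('hand_eye', [[-0.0011256970069430188, 0.2604972900053058, -0.9654739223335552, 0.0202694508057486], [0.9999990156902647, -0.0005153549955264819, -0.0013050010461065312, -0.000962131625503404], [-0.0008375110448901302, -0.9654744410439461, -0.26049645346171135, -0.07034353893280923], [0.0, 0.0, 0.0, 1.0]])]
```

View pics/scene0.png

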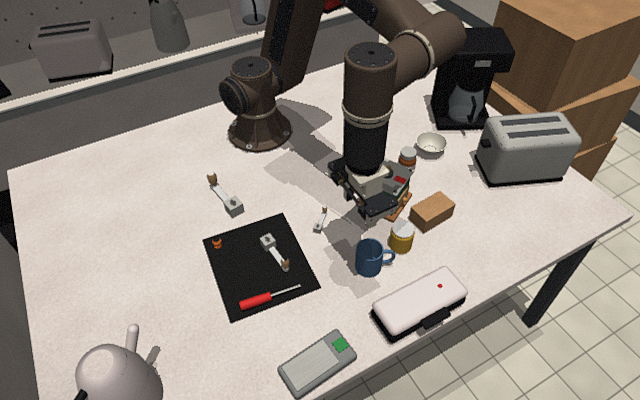

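View pics/side0.png

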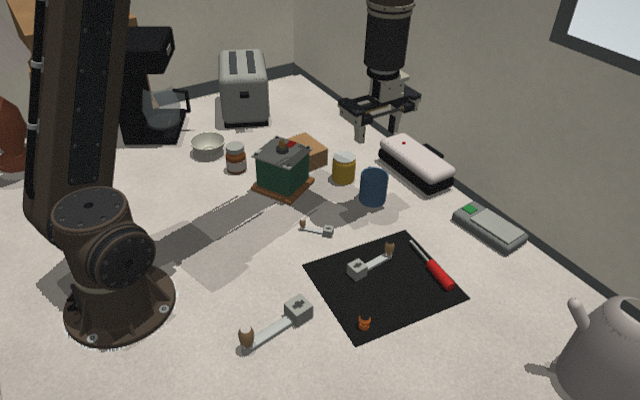

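View pics/wrist0.png

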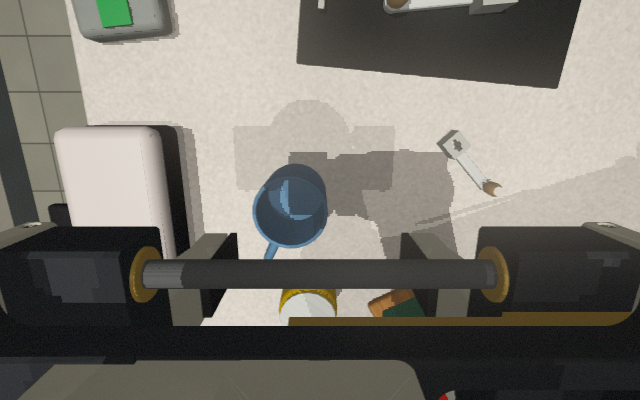

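Look-alikes in the scene view:
- large crank off the mat: hub about (234,207)
- small crank by the mill: hub about (318,226)
- crank lying on the mat: hub about (267,241)

By the description, the job's crank is the one on the mat, and it is also the middle-sized of the three. I'll check it in a close crop.

```bash
cat >> h.py <<'E'
def ray(s,u,v):
    d=np.array([(u-s['K'][0,2])/s['K'][0,0],-(v-s['K'][1,2])/s['K'][1,1],-1.])
    return d
def campose(s,o=None):
    if 'hand_eye' in s:
        M=np.array(s['hand_eye']); Rt=R.from_euler('xyz',o['orientation'],degrees=True).as_matrix()
        return Rt@M[:3,:3], Rt@M[:3,3]+o['tool_pos']
    return R.from_euler('xyz',s['attitude'],degrees=True).as_matrix(), np.array(s['position'])
def plane(s,u,v,z,o=None):
    A,p=campose(s,o); d=A@ray(s,u,v); return p+d*(z-p[2])/d[2]
def dep(s,u,v,o=None):
    A,p=campose(s,o); return p+A@ray(s,u,v)*s['depth'][int(round(v)),int(round(u))]
def load(f): return dict(np.load('pics/'+f+'.npz'))
def crop(f,u0,v0,u1,v1,k):
    im=cv2.imread('pics/'+f+'.png')[v0:v1,u0:u1]; return cv2.resize(im,None,fx=k,fy=k,interpolation=cv2.INTER_CUBIC)
E
python3 - <<'E'
from h import *
a=crop('scene0',200,165,340,315,4);cv2.imwrite('pics/c1.png',a)
cv2.imwrite('pics/c2.png',crop('side0',230,120,410,290,4)[:600])
E
```

```text
(no output)
```

View pics/c1.png

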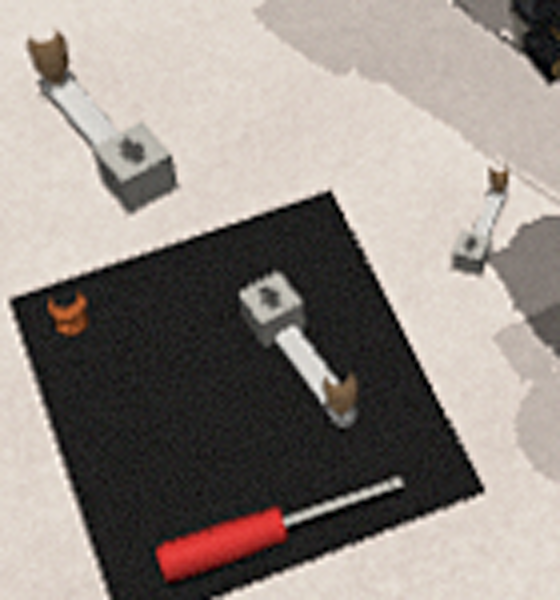

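View pics/c2.png

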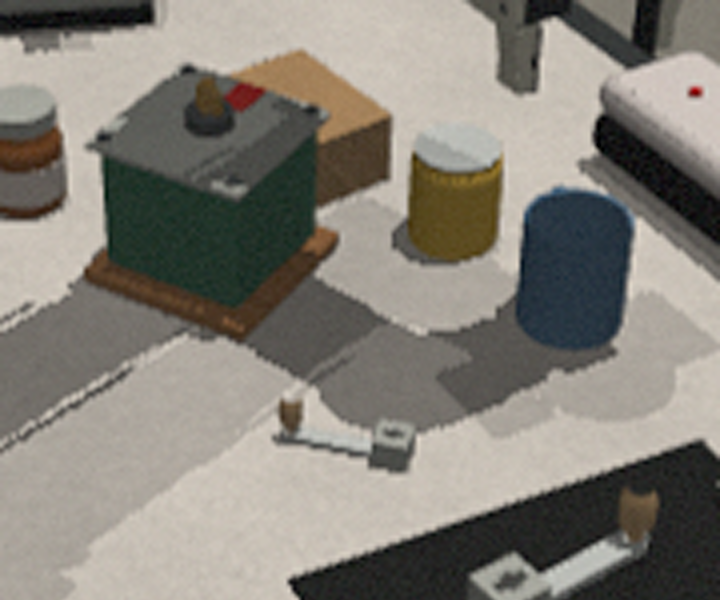

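Run:
```python
from h import *
sc=load('scene0'); si=load('side0')
print('hub scene',plane(sc,267.7,238.3,.034),dep(sc,265,240))
print('hub side',plane(si,230+511/4,120+577/4,.034),dep(si,354,266))
print('knob top scene',plane(sc,200+340/4,165+383/4,.052))
print('knob top side',plane(si,230+637/4,120+490/4,.052))
def tri(p,q):
    A,a=campose(sc);B,b=campose(si); d=A@ray(sc,*p); e=B@ray(si,*q)
    t,*_=np.linalg.lstsq(np.c_[d,-e],b-a,rcond=None); return a+d*t[0],b+e*t[1]
print('hub tri',tri((267.7,238.3),(230+511/4,120+577/4)))
c=[(188,68),(322,110),(235,190),(95,145)]
P=np.array([plane(si,230+x/4,120+y/4,.120) for x,y in c]);print('lid',P,P.mean(0),[np.linalg.norm(P[i]-P[i-1]) for i in range(4)])
print('mark side',plane(si,230+245/4,120+96/4,.12))
print('collar side',plane(si,230+210/4,120+114/4,.132))
im=si['color'].astype(int); r=(im[...,0]>90)&(im[...,1]<50)&(im[...,2]<60); v,u=np.nonzero(r[120:170,270:320]); print(len(u),u.mean()+270,v.mean()+120,plane(si,u.mean()+270,v.mean()+120,.12))
import cv2
A,p=campose(si)
```

```text
hub scene [ 0.49446216 -0.19192207  0.034     ] [ 0.49196337 -0.20008707  0.02823176]
hub side [ 0.50175324 -0.19121382  0.034     ] [ 0.49027147 -0.19227395  0.03511053]
knob top scene [ 0.60194057 -0.18679782  0.052     ]
knob top side [ 0.5977309  -0.18408912  0.052     ]
hub tri (array([ 0.49833656, -0.19312321,  0.03925135]), array([ 0.49894618, -0.1946554 ,  0.03845112]))
lid [[0.542637   0.27926261 0.12      ]
 [0.5971653  0.18261883 0.12      ]
 [0.49647019 0.12679716 0.12      ]
 [0.44042184 0.22167358 0.12      ]] [0.51917358 0.20258804 0.12      ] [np.float64(0.11732192584796175), np.float64(0.1109655538061191), np.float64(0.11513280854436947), np.float64(0.11019505821416437)]
mark side [0.55955564 0.22560751 0.12      ]
collar side [0.51803137 0.20034137 0.132     ]
41 290.4634146341463 143.609756097561 [0.55864921 0.22853194 0.12      ]
```

Run:
```python
from h import *
o=ctrl.get_obs(); T=R.from_euler('xyz',o['orientation'],degrees=True).as_matrix(); print(T.round(3)); 
w=load('wrist0'); A,p=campose(w,o); print(p,A@[0,0,-1])
print('rot tgt', T.T@np.array([.498-.675,-.192,0]))
```

```text
[[-0.001 -1.     0.   ]
 [-0.     0.     1.   ]
 [-1.     0.001 -0.   ]]
[ 0.67578333 -0.07036636  0.38370073] [-0.00246237  0.26039156 -0.96549996]
rot tgt [ 0.0002396   0.1769736  -0.19202418]
```

Close crop: three cranks of clearly different sizes, with the middle-sized one on the mat (hub top (267.7,238.3) in the scene view, arm along about +x). The mill is at about (0.519,0.201), with the red mark at about 30° yaw. Next I'll look at the shaft from above, then fetch the crank.

```bash
python3 -m inch '[0,0.031,0.041,0,0,0,0.0876, 0,0.031,0.041,0,0,0,0.0876, 0,0.031,0.041,0,0,0,0.0876, 0,0.031,0.041,0,0,0,0.0876, 0,0.031,0.041,0,0,0,0.0876, 0,0,0,0,0,0,0.0876]'
python3 - <<'E'
from h import *
o=ctrl.get_obs(); print(o['joint_pos'],o['tool_pos'],o['orientation']); np.save('pics/o1.npy',o)
snap('wrist','w1')
E
```

```text
clock: 0.9
tool_pos: [0.5156, 0.2101, 0.4014]
orientation: [104.8, 89.7, -165.4]
force: [0.4, -0.4, -0.8]
opening: 0.0877
[ 42.27124783   9.66976323 -14.52987916  -0.14387053 -66.05146804
 -42.35202266] [0.51558649 0.21009561 0.40143709] [ 104.76715691   89.71660817 -165.3723054 ]
```

View pics/w1.png

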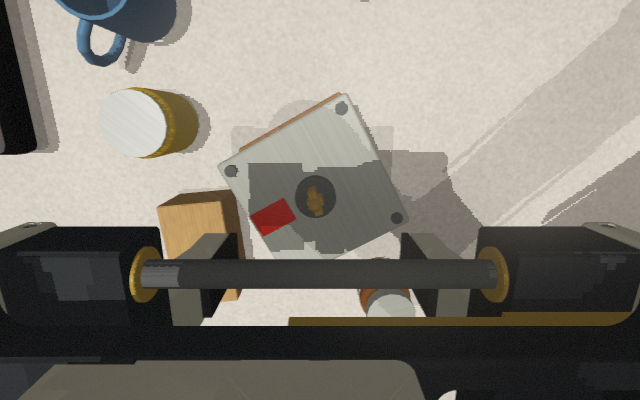

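Run:
```python
from h import *
cv2.imwrite('pics/c3.png',cv2.convertScaleAbs(crop('w1',285,165,345,225,10),alpha=1.8))
w=load('w1');o=np.load('pics/o1.npy',allow_pickle=True).item()
im=w['color'].astype(int); r=(im[...,0]>110)&(im[...,1]<60)&(im[...,2]<60); r[:150]=0;r[250:]=0;r[:,:230]=0;r[:,320:]=0
v,u=np.nonzero(r); m=plane(w,u.mean(),v.mean(),.12,o); print('mark',u.mean(),v.mean(),m)
c=plane(w,315.5,196.5,.132,o); print('collar',c,np.linalg.norm(m-c),np.degrees(np.arctan2(*(m-c)[1::-1])))
lc=[(341,107),(396.5,218),(231.5,171)]
P=[plane(w,*q,.121,o) for q in lc]; print(P,np.linalg.norm(P[0]-P[1]),np.linalg.norm(P[0]-P[2]),(P[1]+P[2])/2)
for a,b in((1,0),(0,2)): print(np.degrees(np.arctan2(*(P[b]-P[a])[1::-1])))
```

```text
mark 272.75599128540307 216.84531590413943 [0.55488769 0.22451106 0.12      ]
collar [0.51756389 0.20330104 0.132     ] 0.044575007506809323 29.608294121263622
[array([0.49709888, 0.13297244, 0.121     ]), array([0.44726699, 0.2256193 , 0.121     ]), array([0.5874945 , 0.18396983, 0.121     ])] 0.10519817939533484 0.10378873508833289 [0.51738075 0.20479457 0.121     ]
-61.72556248722184
29.42985488260235
```

View pics/c3.png

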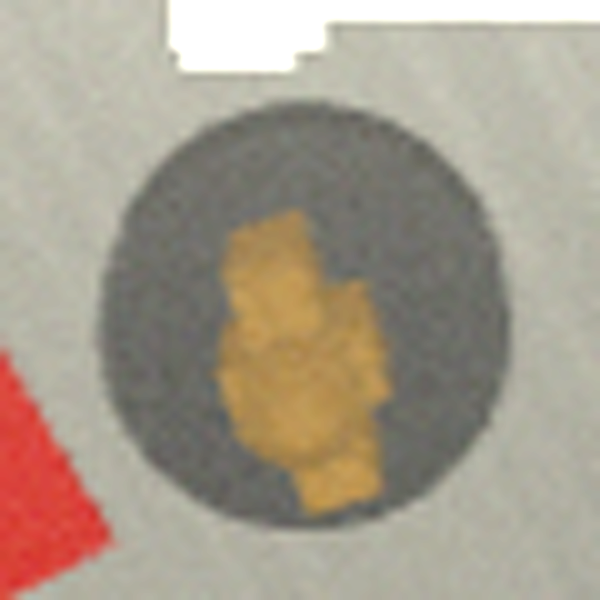

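The picture shows collar centre about (315.5,196.5), red mark (273,217), and the plus-shaped splines. The long pair runs from (311,187) to (320,215.5), at a world yaw of about 107°. The mark direction is about 29.5°, so the spline stands about 77° from the mark, which lies within the stated 20–150°. Now to the crank.

```bash
python3 -m inch '[0,0.003,-0.057,0,0,0,0.0876, 0,0.003,-0.057,0,0,0,0.0876, 0,0.003,-0.057,0,0,0,0.0876, 0,0.003,-0.057,0,0,0,0.0876, 0,0.003,-0.057,0,0,0,0.0876, 0,0.003,-0.057,0,0,0,0.0876, 0,0.003,-0.057,0,0,0,0.0876, 0.01,0,0,9.6,0,0,0.0876, 0.01,0,0,9.6,0,0,0.0876, 0.01,0,0,9.6,0,0,0.0876, 0.01,0,0,9.6,0,0,0.0876, 0.01,0,0,9.6,0,0,0.0876, 0.01,0,0,9.6,0,0,0.0876, 0.01,0,0,9.6,0,0,0.0876, 0.01,0,0,9.6,0,0,0.0876, 0.01,0,0,9.6,0,0,0.0876, 0,0,0,0,0,0,0.0876]'
python3 - <<'E'
from h import *
o=ctrl.get_obs(); print(o['joint_pos'],o['tool_pos'],o['orientation']); np.save('pics/o2.npy',o)
T=R.from_euler('xyz',o['orientation'],degrees=True).as_matrix(); print(T.round(3))
snap('wrist','w2')
w=load('w1');o=np.load('pics/o1.npy',allow_pickle=True).item()
a=plane(w,285-.45+26.3,165-.45+22.2,.15,o);b=plane(w,285-.45+34.5,165-.45+50.4,.15,o);print(a,b,(a+b)/2,np.linalg.norm(a-b),np.degrees(np.arctan2(*(b-a)[1::-1])))
E
```

```text
clock: 3.08
tool_pos: [0.4902, -0.2217, 0.3062]
orientation: [-157.8, 89.3, -158.3]
force: [-0.1, -0.5, -0.2]
opening: 0.0874
[ -3.33518591  12.89553614 -24.2665004    0.36036621 -53.45819955
 -87.40028295] [ 0.49021711 -0.22170145  0.30621399] [-157.77289662   89.3160099  -158.29223261]
[[-0.011  0.009  1.   ]
 [-0.004  1.    -0.009]
 [-1.    -0.005 -0.011]]
[0.52093157 0.191142   0.15      ] [0.51480233 0.2133693  0.15      ] [0.51786695 0.20225565 0.15      ] 0.023056888333721357 105.41634356763745
```

View pics/w2.png

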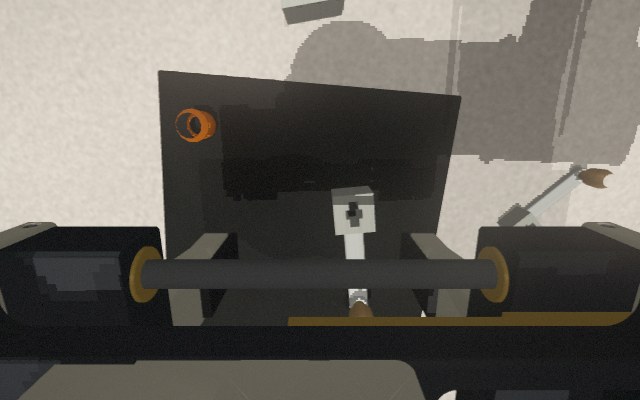

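Run:
```python
from h import *
cv2.imwrite('pics/c4.png',crop('w2',315,175,395,265,6))
```

```text
(no output)
```

View pics/c4.png

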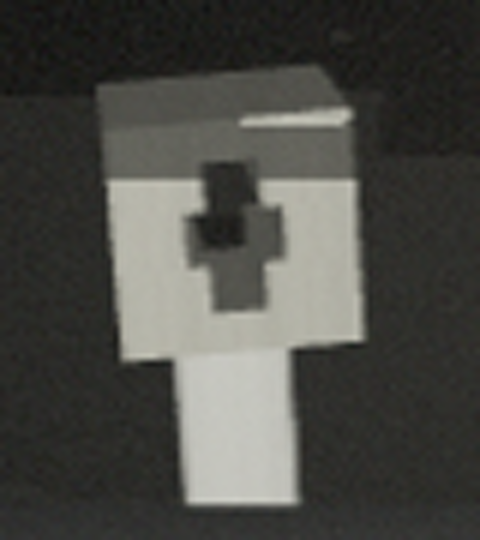

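Run:
```python
from h import *
w=load('w2');o=np.load('pics/o2.npy',allow_pickle=True).item()
P=np.array([plane(w,315+x/6-.4,175+y/6-.4,.034,o) for x,y in((104,130),(353,115),(365,340),(122,360))]);print(P.round(4))
print([np.linalg.norm(P[i]-P[i-1]) for i in range(4)],P.mean(0))
for a,b in((0,3),(1,2),(0,1),(3,2)): print(np.degrees(np.arctan2(*(P[b]-P[a])[1::-1])))
c=P.mean(0); T=R.from_euler('xyz',o['orientation'],degrees=True).as_matrix()
b=np.array([plane(w,315+x/6-.4,175+y/6-.4,.034,o) for x,y in((230,161),(240,312),(185,240),(285,235))]);print('bore',b.mean(0))
print('shift tool',T.T@(c-o['tool_pos']))
```

```text
[[ 0.4824 -0.2123  0.034 ]
 [ 0.4805 -0.1781  0.034 ]
 [ 0.5132 -0.1753  0.034 ]
 [ 0.516  -0.2097  0.034 ]]
[np.float64(0.033712840560312145), np.float64(0.03419410298553641), np.float64(0.032826551975387176), np.float64(0.03446428844296067)] [ 0.49803323 -0.19385385  0.034     ]
4.471823840054853
4.959257311540867
93.14229836162832
94.62824117158694
bore [ 0.49793821 -0.19398358  0.034     ]
shift tool [0.27198495 0.02914608 0.01057034]
```

Hub top measures 33–34.5 mm square, confirming the middle size. It is centred at (0.498,-0.194), yaw about 4.3°.

```bash
python3 -m inch '[0,0.028,0.008,-4.8,-0.63,0.23,0.0876, 0,0,0,0,0,0,0.0876]'
python3 - <<'E'
from h import *
o=ctrl.get_obs(); T=R.from_euler('xyz',o['orientation'],degrees=True).as_matrix(); print(o['tool_pos'],T.round(4).tolist(), 'rem',T.T@(np.array([.498,-.1938,.188])-o['tool_pos']), 'yaw y',np.degrees(np.arctan2(T[1,1],T[0,1])))
E
```

```text
clock: 3.38
tool_pos: [0.4991, -0.1946, 0.3073]
orientation: [-25.0, 89.9, -20.1]
force: [-0.0, 0.6, 0.2]
opening: 0.0876
[ 0.49905004 -0.19455258  0.3073271 ] [[0.0017, -0.0852, 0.9964], [-0.0006, 0.9964, 0.0852], [-1.0, -0.0008, 0.0017]] rem [ 0.11932462  0.00093159 -0.0011803 ] yaw y 94.89007639788275
```

```bash
python3 -m inch '[0.04,0.001,-0.001,0.5,0,0,0.0876, 0.04,0,0,0,0,0,0.0876, 0.026,0,0,0,0,0,0.0876, 0.008,0,0,0,0,0,0.0876, 0,0,0,0,0,0,0.0876]'
python3 - <<'E'
from h import *
o=ctrl.get_obs(); T=R.from_euler('xyz',o['orientation'],degrees=True).as_matrix(); print(o['tool_pos'],T[:,0].round(4).tolist(), 'rem',T.T@(np.array([.498,-.1938,.188])-o['tool_pos']), 'yaw y',np.degrees(np.arctan2(T[1,1],T[0,1])))
E
```

```text
clock: 4.0
tool_pos: [0.5, -0.1964, 0.194]
orientation: [-21.1, 89.5, -16.2]
force: [-0.5, 0.4, -0.1]
opening: 0.0875
[ 0.5000257  -0.19638027  0.19396652] [0.0077, -0.0022, -1.0] rem [ 0.00594502  0.00276064 -0.00184287] yaw y 94.88767978243307
```

```bash
python3 -m inch '[0.005,0.0027,-0.002,0.5,0.44,0.13,0.0876, 0,0,0,0,0,0,0.0876]'
python3 - <<'E'
from h import *
o=ctrl.get_obs(); T=R.from_euler('xyz',o['orientation'],degrees=True).as_matrix(); print(o['tool_pos'],T[:,0].round(4).tolist(), 'rem',T.T@(np.array([.498,-.1938,.188])-o['tool_pos']), 'yaw y',np.degrees(np.arctan2(T[1,1],T[0,1])))
E
```

```text
clock: 4.25
tool_pos: [0.4984, -0.194, 0.1906]
orientation: [-22.0, 89.9, -17.6]
force: [0.2, -0.3, 1.0]
opening: 0.0873
[ 0.49844425 -0.19403373  0.19058567] [0.0024, -0.0007, -1.0] rem [ 0.00258444  0.00026943 -0.000431  ] yaw y 94.38752938675154
```

Good. Grip.

```bash
python3 -m inch '[0.0025,0,0,0,0,0,0.06, 0,0,0,0,0,0,0.03, 0,0,0,0,0,0,0.02, 0,0,0,0,0,0,0.02, 0,0,0,0,0,0,0.02, 0,0,0,0,0,0,0.02, 0,0,0,0,0,0,0.02, 0,0,0,0,0,0,0.02]'
python3 - <<'E'
from h import *
o=ctrl.get_obs(); T=R.from_euler('xyz',o['orientation'],degrees=True).as_matrix(); print(o['tool_pos'],T[:,0].round(4).tolist(),o['force'],o['moment'],'yaw y',np.degrees(np.arctan2(T[1,1],T[0,1])))
snap('wrist','w3')
E
```

```text
clock: 5.25
tool_pos: [0.499, -0.1939, 0.1893]
orientation: [-14.9, 89.7, -10.4]
force: [-0.1, 0.7, -0.1]
opening: 0.0334
[ 0.49898527 -0.19390109  0.18930434] [0.0049, -0.0009, -1.0] [-0.12250799  0.71882017 -0.07704743] [ 0.08513478 -0.05303795 -0.03758291] yaw y 94.43581810659893
```

View pics/w3.png

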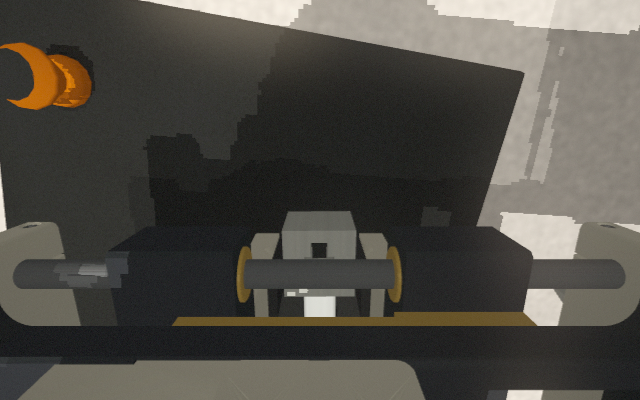

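```bash
python3 -m inch '[-0.02,0,0,0,0,0,0.02, -0.05,0,0,0,0,0,0.02, -0.05,0,0,0,0,0,0.02, -0.05,0,0,0,0,0,0.02, -0.03,0.02,0.002,0,0,0,0.02, 0,0.047,0.006,0,0,0,0.02, 0,0.047,0.006,0,0,0,0.02, 0,0.047,0.006,0,0,0,0.02, 0,0.047,0.006,0,0,0,0.02, 0,0.047,0.006,0,0,0,0.02, 0,0.047,0.006,0,0,0,0.02, 0,0.047,0.006,0,0,0,0.02, 0,0.025,0.003,0,0,0,0.02, 0,0,0,0,0,0,0.02]'; python3 -m inch '[0,0,0,-10,0,0,0.02, 0,0,0,-10,0,0,0.02, 0,0,0,-10,0,0,0.02, 0,0,0,-10,0,0,0.02, 0,0,0,-10,0,0,0.02, 0,0,0,-10,0,0,0.02, 0,0,0,-10,0,0,0.02, 0,0,0,-10,0,0,0.02, 0,0,0,-10,0,0,0.02, 0,0,0,-5,0,0,0.02, 0,0,0,0,0,0,0.02]';  cat >> h.py <<'E'
def st(tgt=None,yaw=None):
    o=ctrl.get_obs(); T=R.from_euler('xyz',o['orientation'],degrees=True).as_matrix()
    print('t',round(o['clock'],2),'p',o['tool_pos'].round(4),'x',T[:,0].round(4),'yaw',round(np.degrees(np.arctan2(T[1,1],T[0,1])),2),'F',o['force'].round(1),'M',o['moment'].round(2),'op',round(o['opening'],4))
    w=np.cross(T[:,0],[0,0,-1]); print('tilt fix deg tool',np.degrees(T.T@w).round(2))
    if tgt is not None: print('rem',(T.T@(np.array(tgt)-o['tool_pos'])).round(4))
    return o,T
E
python3 - <<'E'
from h import *
st([.518,.2025,.38])
E
```

```text
clock: 7.05
tool_pos: [0.5136, 0.194, 0.3908]
orientation: [167.8, 89.6, 172.0]
force: [0.4, 0.0, -2.6]
opening: 0.0338
clock: 8.43
tool_pos: [0.5104, 0.1844, 0.3863]
orientation: [91.1, 89.0, -167.0]
force: [0.1, 0.1, -2.3]
opening: 0.0335
t 8.43 p [0.5104 0.1844 0.3863] x [-0.0171 -0.0039 -0.9998] yaw -168.13 F [ 0.1  0.1 -2.3] M [ 0.01 -0.05 -0.03] op 0.0335
tilt fix deg tool [-0.   -0.02 -1.  ]
rem [ 0.0061 -0.0112  0.0162]
```

```bash
python3 -m inch '[0,-0.0112,0.0162,-4,0,-1,0.02, 0,0,0,0,0,0,0.02]'
python3 - <<'E'
from h import *
st([.518,.2025,.38])
snap('wrist','w4');snap('scene','sc4');snap('side','si4')
cv2.imwrite('pics/c5.png',np.hstack([crop('si4',240,90,360,210,3),crop('sc4',340,140,460,260,3)]))
E
```

```text
clock: 8.68
tool_pos: [0.518, 0.2015, 0.3858]
orientation: [71.7, 90.0, 177.3]
force: [-1.0, 0.6, -1.5]
opening: 0.0335
t 8.68 p [0.518  0.2015 0.3858] x [-6.e-04  0.e+00 -1.e+00] yaw -164.38 F [-1.   0.6 -1.5] M [-0.05  0.12 -0.  ] op 0.0335
tilt fix deg tool [ 0.    0.01 -0.03]
rem [ 0.0058 -0.0003  0.0009]
```

View pics/c5.png

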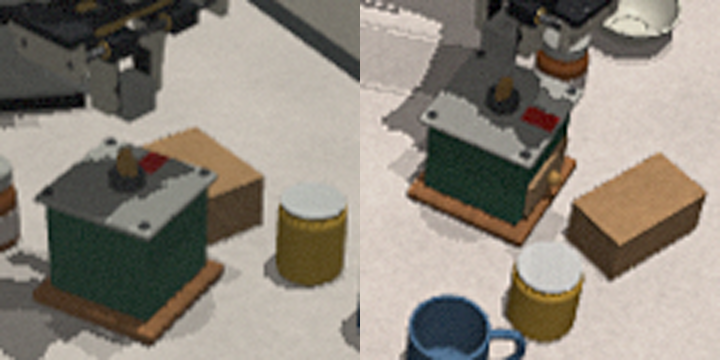

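View pics/w4.png

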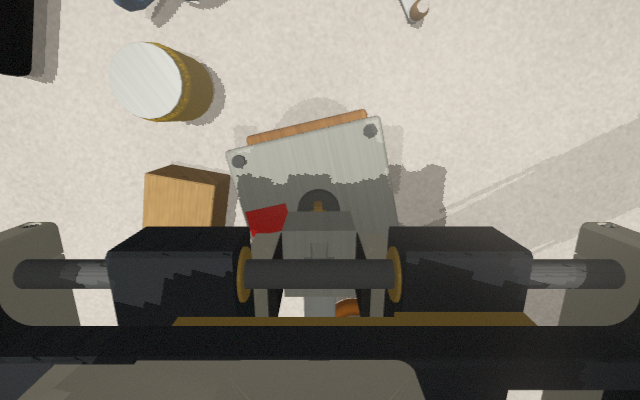

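Run:
```python
from h import *
cv2.imwrite('pics/c6.png',np.hstack([crop('si4',264,130,302,160,10),crop('sc4',372,155,410,185,10)]))
cv2.imwrite('pics/c7.png',cv2.convertScaleAbs(crop('w4',265,180,375,250,7),alpha=2))
```

```text
(no output)
```

View pics/c6.png

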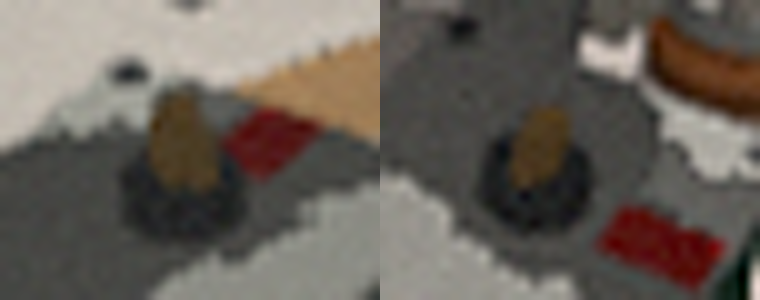

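View pics/c7.png

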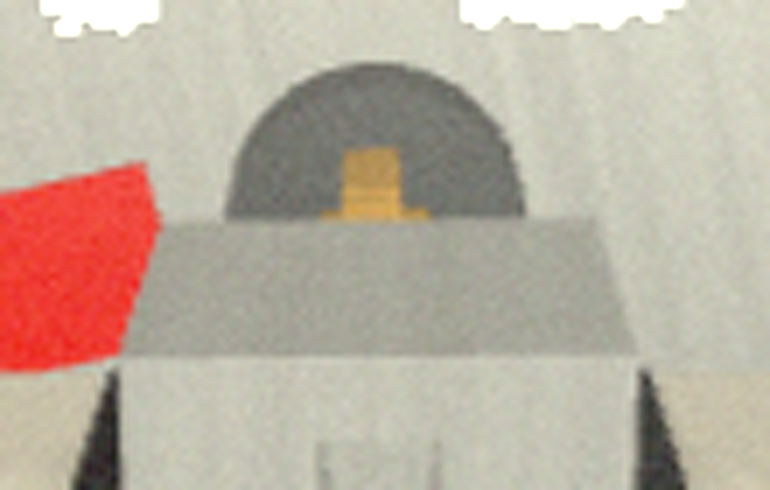

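Run:
```python
from h import *
w=load('w4');o,T=st([.518,.2025,.38]); h=-.4
def tf(u,v,z): return T.T@(plane(w,u,v,z,o)-o['tool_pos'])
print('collar rim',tf(265+h+375/7,180+h+63/7,.132)+[0,0,.017])
print('hub bot',tf(265+h+378/7,180+h+218/7,.2005)+[0,0,.017])
print('hub top',tf(265+h+379/7,180+h+355/7,.2305)+[0,0,.017])
print('spline end .148',tf(265+h+372/7,180+h+148/7,.150)+[0,0,.010])
sc=load('sc4'); si=load('si4')
def tri(p,q):
    A,a=campose(sc);B,b=campose(si); d=A@ray(sc,*p); e=B@ray(si,*q)
    t,*_=np.linalg.lstsq(np.c_[d,-e],b-a,rcond=None); return a+d*t[0],b+e*t[1]
print('tip tri',tri((372+(552-380)/10,155+107/10),(264+17.6,130+9)))
print('collar',plane(sc,372+(537-380)/10,155+18,.132),plane(si,264+18.4,130+18.5,.132))
print('mark',plane(sc,372+(662-380)/10,155+24.7,.12),plane(si,264+27.1,130+14.3,.12))
```

```text
t 8.82 p [0.5176 0.2008 0.3859] x [-1.2e-03 -3.0e-04 -1.0e+00] yaw -164.41 F [-0.7 -0.  -2.5] M [-0.08 -0.01 -0.05] op 0.0337
tilt fix deg tool [ 0.    0.   -0.07]
rem [ 0.0059 -0.0009  0.0015]
collar rim [ 2.53886343e-01 -9.67109856e-04  1.89490807e-04]
hub bot [ 0.18538637 -0.00068591 -0.00314338]
hub top [ 0.15538642 -0.00063918 -0.00298403]
spline end .148 [ 0.23588635 -0.00125678 -0.00212488]
tip tri (array([0.51935807, 0.20509395, 0.15825373]), array([0.51897162, 0.20586618, 0.15908632]))
collar [0.5218611  0.20099513 0.132     ] [0.51779411 0.20047818 0.132     ]
mark [0.55442602 0.22508007 0.12      ] [0.55840664 0.22442607 0.12      ]
```

Run:
```python
from h import *
w=load('w4');o,T=st(); h=-.4
def tf(u,v,z): return (T.T@(plane(w,u,v,z,o)-o['tool_pos'])).round(4)
print('collar rim',tf(265+h+375/7,180+h+63/7,.120)+[0,0,.017])
print('spline bottom',tf(265+h+372/7,180+h+148/7,.132)+[0,0,.010])
print('spline top',tf(265+h+372/7,180+h+195/7,.148)+[0,0,.010])
w1=load('w1');o1=np.load('pics/o1.npy',allow_pickle=True).item()
a=plane(w1,285-.45+30.4,165-.45+10.2,.12,o1);b=plane(w1,285-.45+30.4,165-.45+53,.132,o1);print('w1 collar',a,b,(a+b)/2)
# lid corners w4
print(plane(w1,285-.45+34.5,165-.45+50.4,.148,o1))
```

```text
t 8.82 p [0.5176 0.2008 0.3859] x [-1.2e-03 -3.0e-04 -1.0e+00] yaw -164.41 F [-0.7 -0.  -2.5] M [-0.08 -0.01 -0.05] op 0.0337
tilt fix deg tool [ 0.    0.   -0.07]
collar rim [ 0.2659 -0.001   0.003 ]
spline bottom [ 0.2539 -0.0013  0.0028]
spline top [ 0.2379 -0.0013  0.0034]
w1 collar [0.51800704 0.187504   0.12      ] [0.51809818 0.2213551  0.132     ] [0.51805261 0.20442955 0.126     ]
[0.51478953 0.21400619 0.148     ]
```

```bash
python3 -m inch '[0.01,-0.0004,0.0058,0,0,0,0.02, 0.014,0,0,0,0,0,0.02, 0,0,0,0,0,0,0.02]'
python3 - <<'E'
from h import *
o,T=st([.5165,.2065,.348]); np.save('pics/o5.npy',o)
snap('wrist','w5');snap('scene','sc5');snap('side','si5')
cv2.imwrite('pics/c8.png',cv2.convertScaleAbs(crop('w5',265,180,375,250,7),alpha=2))
cv2.imwrite('pics/c9.png',cv2.convertScaleAbs(np.hstack([crop('si5',260,100,320,170,6),crop('sc5',360,120,420,190,6)]),alpha=1.6))
E
```

```text
clock: 9.2
tool_pos: [0.5157, 0.206, 0.3597]
orientation: [88.9, 89.9, -165.6]
force: [0.2, 0.5, -2.3]
opening: 0.0342
t 9.2 p [0.5157 0.206  0.3597] x [-2.5e-03 -6.0e-04 -1.0e+00] yaw -164.56 F [ 0.2  0.5 -2.3] M [-0.06  0.   -0.04] op 0.0342
tilt fix deg tool [-0.    0.   -0.15]
rem [ 0.0117 -0.0009  0.0002]
```

View pics/c8.png

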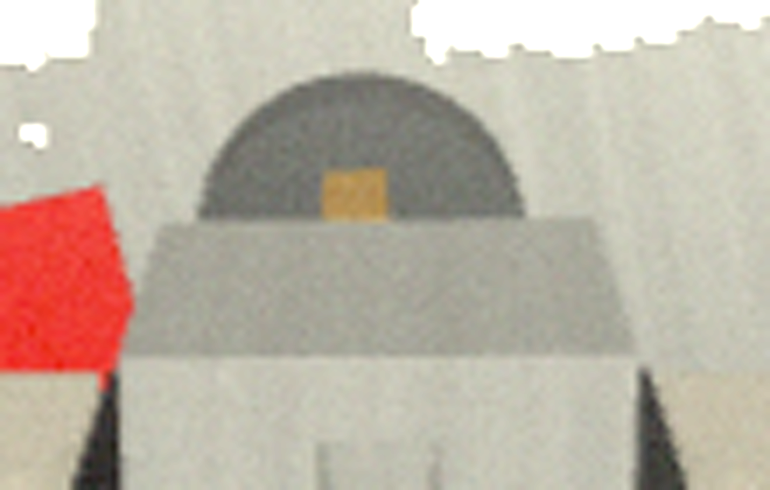

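View pics/c9.png

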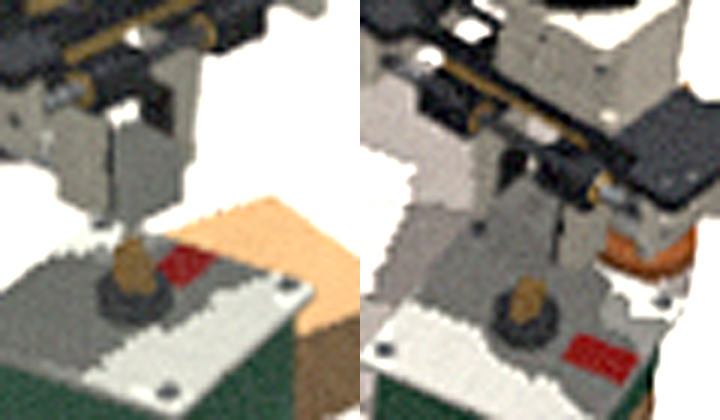

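Run:
```python
from h import *
w=load('w5');o=np.load('pics/o5.npy',allow_pickle=True).item();h=-.4
T=R.from_euler('xyz',o['orientation'],degrees=True).as_matrix()
def tf(u,v,z): return (T.T@(plane(w,265+h+u/7,180+h+v/7,z,o)-o['tool_pos'])).round(4)
zb=o['tool_pos'][2]-.1854
a=tf(362,73,.12)+[0,0,.017]; b=tf(355,171,.132)+[0,0,.01]; c=tf(378.5,219,zb)+[0,0,.017]
print(a,b,c)
print('spline edge dir: left x 322, right x 388 w px',66/7)
si=load('si5');sc=load('sc5')
```

```text
[ 0.2397 -0.0023 -0.002 ] [ 0.2277 -0.0029 -0.002 ] [ 0.1854 -0.0006 -0.0031]
spline edge dir: left x 322, right x 388 w px 9.428571428571429
```

```bash
python3 -m inch '[0.004,-0.002,0.0011,0,0,-0.15,0.02, 0.008,0,0,0,0,0,0.02, 0,0,0,0,0,0,0.02]'
python3 - <<'E'
from h import *
o,T=st([.5177,.2045,.3373]); np.save('pics/o6.npy',o)
snap('wrist','w6')
cv2.imwrite('pics/c10.png',cv2.convertScaleAbs(crop('w6',265,180,375,250,7),alpha=2))
E
```

```text
clock: 9.72
tool_pos: [0.5183, 0.2082, 0.3492]
orientation: [-73.1, 89.8, 32.4]
force: [0.4, 0.7, -2.4]
opening: 0.0337
t 9.72 p [0.5183 0.2082 0.3492] x [ 0.0036  0.0023 -1.    ] yaw -164.54 F [ 0.4  0.7 -2.4] M [-0.05  0.07 -0.04] op 0.0337
tilt fix deg tool [0.   0.07 0.23]
rem [ 0.0119  0.0016 -0.0034]
```

View pics/c10.png

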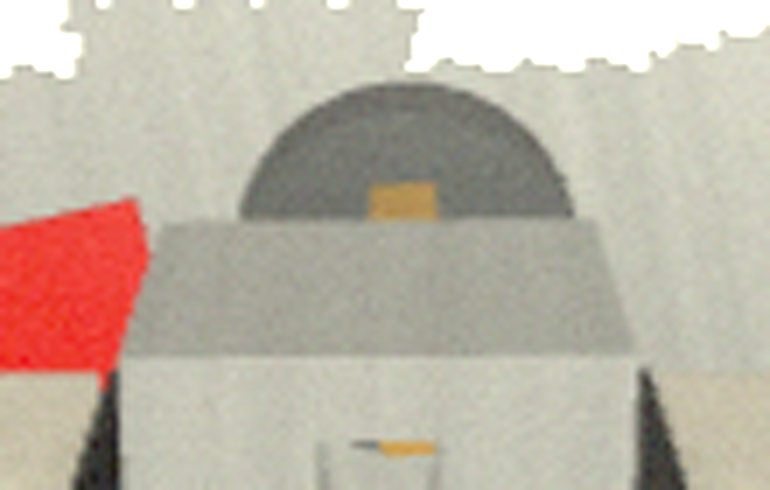

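```bash
cat > m.py <<'E'
from h import *
def rel(f,of,cu,cv_,su,sv,hu=378.5,hv=219):
    w=load(f);o=np.load('pics/'+of+'.npy',allow_pickle=True).item();h=-.4
    T=R.from_euler('xyz',o['orientation'],degrees=True).as_matrix()
    tf=lambda u,v,z:(T.T@(plane(w,265+h+u/7,180+h+v/7,z,o)-o['tool_pos']))
    zb=o['tool_pos'][2]-.1854
    c=tf(hu,hv,zb)+[0,0,.017]
    print('collar-hub',(tf(cu,cv_,.12)+[0,0,.017]-c).round(4),'spline-hub',(tf(su,sv,.132)+[0,0,.01]-c).round(4))
E
python3 -c "
from m import *
rel('w6','o6',408,83,404,185)"
```

```text
collar-hub [ 0.0438  0.0029 -0.0005] spline-hub [ 0.0318  0.0024 -0.0006]
```

```bash
python3 -m inch '[0.002,0.0024,0,0,0,0.1,0.02, 0,0,0,0,0,0,0.02, 0,0,0,0,0,0,0.02]'
python3 - <<'E'
from h import *
o,T=st([.5177,.2045,.3373]); np.save('pics/o7.npy',o)
snap('wrist','w7')
cv2.imwrite('pics/c11.png',cv2.convertScaleAbs(crop('w7',265,180,375,250,7),alpha=2))
E
```

```text
clock: 10.15
tool_pos: [0.516, 0.2076, 0.3478]
orientation: [-66.5, 89.8, 38.9]
force: [0.1, -0.3, -2.8]
opening: 0.0337
t 10.15 p [0.516  0.2076 0.3478] x [ 0.0029  0.0023 -1.    ] yaw -164.53 F [ 0.1 -0.3 -2.8] M [-0.01  0.02  0.02] op 0.0337
tilt fix deg tool [-0.    0.08  0.2 ]
rem [ 0.0105 -0.0007 -0.0035]
```

View pics/c11.png

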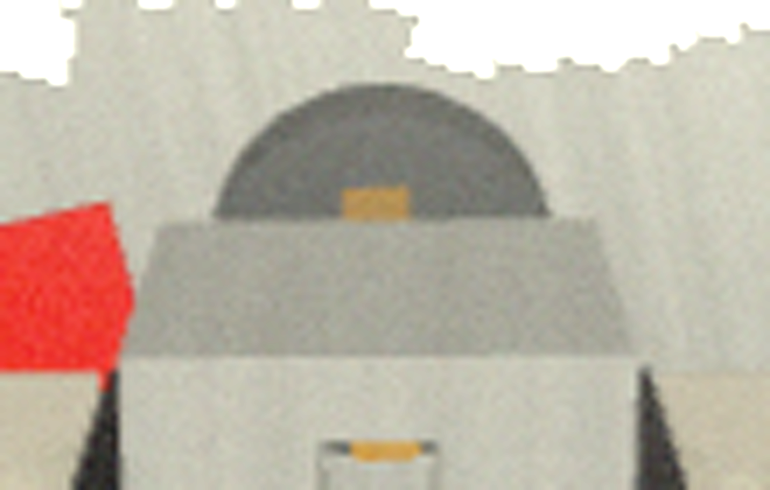

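```bash
python3 -m inch '[0.005,0,0,0,0,0.1,0.02, 0.004,0,0,0,0,0.1,0.02, 0,0,0,0,0,0,0.02]'
python3 - <<'E'
from h import *
o,T=st([.5165,.2075,.3373]); np.save('pics/o8.npy',o)
snap('wrist','w8')
cv2.imwrite('pics/c12.png',cv2.convertScaleAbs(crop('w8',265,180,375,250,7),alpha=2))
E
```

```text
clock: 10.58
tool_pos: [0.516, 0.2076, 0.3381]
orientation: [18.5, 89.9, 124.0]
force: [1.2, -0.3, -1.7]
opening: 0.0338
t 10.57 p [0.516  0.2076 0.3381] x [-9.0e-04  1.3e-03 -1.0e+00] yaw -164.53 F [ 1.2 -0.3 -1.7] M [-0.06  0.04 -0.01] op 0.0338
tilt fix deg tool [-0.    0.08 -0.03]
rem [ 0.0008 -0.0005 -0.0002]
```

View pics/c12.png

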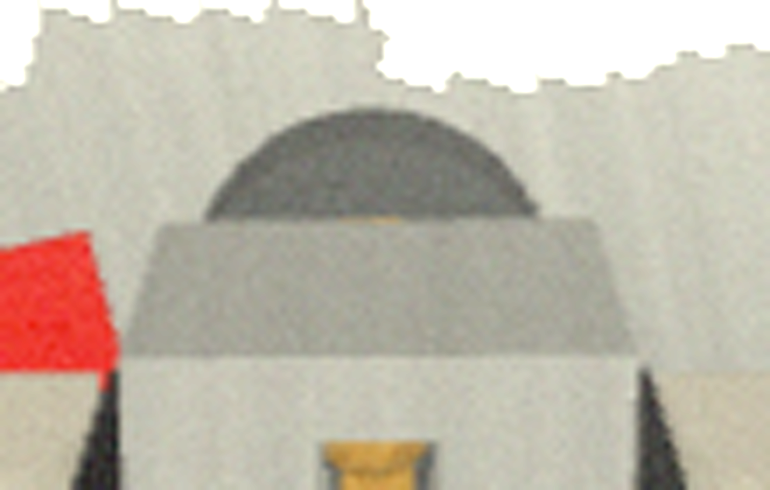

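```bash
python3 -m inch '[0.002,0,0,0,0,0,0.02, 0.002,0,0,0,0,0,0.02]'; python3 -c "
from h import *
st([.5165,.2075,.3174])"
```

```text
clock: 10.88
tool_pos: [0.5162, 0.2077, 0.3342]
orientation: [-5.9, 89.9, 99.6]
force: [0.5, 0.7, -1.6]
opening: 0.0338
t 10.88 p [0.5162 0.2077 0.3342] x [-3.0e-04  1.7e-03 -1.0e+00] yaw -164.53 F [ 0.5  0.7 -1.6] M [-0.03 -0.02  0.01] op 0.0338
tilt fix deg tool [-0.    0.1   0.01]
rem [ 0.0168 -0.0003 -0.0003]
```

```bash
python3 -m inch '[0.002,0,0,0,0,0,0.02, 0.002,0,0,0,0,0,0.02]'; python3 -c "
from h import *
st([.5165,.2075,.3174])"
```

```text
clock: 11.12
tool_pos: [0.5162, 0.2076, 0.33]
orientation: [-8.6, 89.9, 96.9]
force: [0.1, -0.0, -1.5]
opening: 0.0336
t 11.12 p [0.5162 0.2076 0.33  ] x [-2.0e-04  1.6e-03 -1.0e+00] yaw -164.53 F [ 0.1 -0.  -1.5] M [-0.13 -0.01 -0.  ] op 0.0336
tilt fix deg tool [-0.    0.09  0.01]
rem [ 0.0126 -0.0003 -0.0002]
```

Underside is about 0.1446, past the spline tops with almost no force, so the splines are engaged. Continuing gently.

```bash
python3 -m inch '[0.002,0,0,0,0,0,0.02, 0.002,0,0,0,0,0,0.02, 0.002,0,0,0,0,0,0.02]'; python3 -c "
from h import *
st([.5165,.2075,.3174])"
```

```text
clock: 11.5
tool_pos: [0.5162, 0.2076, 0.3236]
orientation: [-7.0, 89.9, 98.5]
force: [0.5, -0.0, -1.2]
opening: 0.0338
t 11.5 p [0.5162 0.2076 0.3236] x [-2.0e-04  1.6e-03 -1.0e+00] yaw -164.53 F [ 0.5 -0.  -1.2] M [-0.11  0.02  0.02] op 0.0338
tilt fix deg tool [0.   0.09 0.01]
rem [ 0.0062 -0.0003 -0.0002]
```

```bash
python3 -m inch '[0.002,0,0,0,0,0,0.02, 0.002,0,0,0,0,0,0.02]'; python3 -c "
from h import *
st([.5165,.2075,.3174])"
```

```text
clock: 11.75
tool_pos: [0.5162, 0.2076, 0.3193]
orientation: [-7.9, 89.9, 97.5]
force: [0.5, -0.5, -1.5]
opening: 0.0335
t 11.75 p [0.5162 0.2076 0.3193] x [-2.0e-04  1.5e-03 -1.0e+00] yaw -164.53 F [ 0.5 -0.5 -1.5] M [-0.18 -0.01 -0.  ] op 0.0335
tilt fix deg tool [0.   0.09 0.01]
rem [ 0.0019 -0.0003 -0.0002]
```

```bash
python3 -m inch '[0.001,0,0,0,0,0,0.02, 0.001,0,0,0,0,0,0.02]'; python3 -c "
from h import *
st([.5165,.2075,.3174])"
```

```text
clock: 12.0
tool_pos: [0.5162, 0.2076, 0.3173]
orientation: [-7.0, 89.9, 98.5]
force: [-4.7, -0.8, 8.4]
opening: 0.0337
t 12.0 p [0.5162 0.2076 0.3173] x [-2.0e-04  1.3e-03 -1.0e+00] yaw -164.52 F [-4.7 -0.8  8.4] M [-0.25  1.54 -0.  ] op 0.0337
tilt fix deg tool [0.   0.08 0.01]
rem [-0.0001 -0.0003 -0.0002]
```

```bash
python3 -m inch '[0.001,0,0,0,0,0,0.02]'; python3 -c "
from h import *
st([.5165,.2075,.3174])"
```

```text
clock: 12.12
tool_pos: [0.5161, 0.2076, 0.3173]
orientation: [-21.3, 89.9, 84.2]
force: [-7.1, -1.5, 11.3]
opening: 0.0337
t 12.12 p [0.5161 0.2076 0.3173] x [ 1.0e-04  1.2e-03 -1.0e+00] yaw -164.5 F [-7.1 -1.5 11.3] M [-0.34  2.47 -0.05] op 0.0337
tilt fix deg tool [0.   0.07 0.03]
rem [-0.0001 -0.0003 -0.0002]
```

Contact came at TCP z 0.3173, the predicted home height, with about 13 N. I'll relax, check, and confirm visually.

```bash
python3 -m inch '[-0.0005,0,0,0,0,0,0.02, 0,0,0,0,0,0,0.02]'
python3 - <<'E'
from h import *
o,T=st([.5165,.2075,.3174])
snap('side','si9');snap('scene','sc9')
cv2.imwrite('pics/c13.png',cv2.convertScaleAbs(np.hstack([crop('si9',250,90,330,170,5),crop('sc9',350,110,430,190,5)]),alpha=1.5))
E
```

```text
clock: 12.38
tool_pos: [0.5161, 0.2076, 0.318]
orientation: [-34.4, 89.9, 71.1]
force: [0.2, -0.1, -2.7]
opening: 0.0337
t 12.38 p [0.5161 0.2076 0.318 ] x [ 6.0e-04  1.7e-03 -1.0e+00] yaw -164.5 F [ 0.2 -0.1 -2.7] M [-0.15 -0.07 -0.  ] op 0.0337
tilt fix deg tool [0.   0.08 0.06]
rem [ 0.0006 -0.0003 -0.0002]
```

View pics/c13.png

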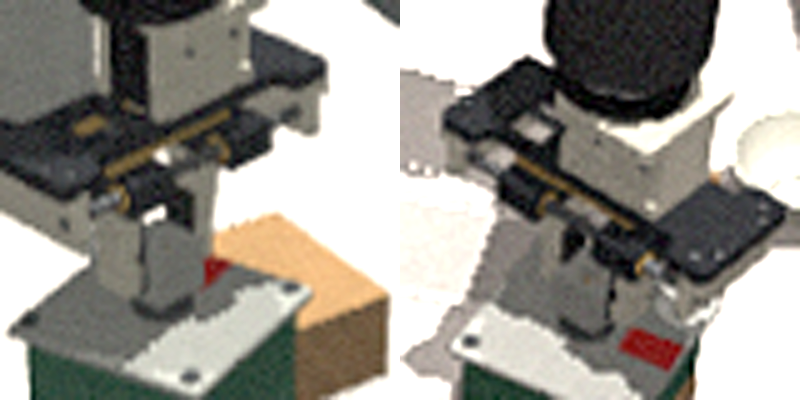

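Both views show the hub sitting on the dark collar. Step 1 is satisfied with the arm off the mark. Now I'll turn clockwise about 75°, watching the forces.

```bash
python3 -m inch '[0,-0.0003,0,6,0,0,0.02, 0,-0.0003,0,6,0,0,0.02, 0,-0.0003,0,6,0,0,0.02]'; python3 -c "
from h import *
st([.5165,.2075,.318])"
```

```text
clock: 12.85
tool_pos: [0.5174, 0.2076, 0.3178]
orientation: [-40.5, 89.9, 46.5]
force: [-0.8, -0.7, 0.6]
opening: 0.0336
t 12.85 p [0.5174 0.2076 0.3178] x [ 8.e-04  9.e-04 -1.e+00] yaw 177.01 F [-0.8 -0.7  0.6] M [0.   0.37 0.09] op 0.0336
tilt fix deg tool [0.   0.05 0.04]
rem [-0.0002  0.0009 -0.0002]
```

```bash
python3 -m inch '[0,-0.0004,0,8,0,0,0.02, 0,-0.0004,0,8,0,0,0.02, 0,-0.0004,0,8,0,0,0.02]'; python3 -c "
from h import *
st()"
```

```text
clock: 13.22
tool_pos: [0.5186, 0.2074, 0.3178]
orientation: [-30.0, 90.0, 32.3]
force: [-1.0, -0.2, -0.5]
opening: 0.0334
t 13.22 p [0.5186 0.2074 0.3178] x [ 6.e-04  4.e-04 -1.e+00] yaw 152.26 F [-1.  -0.2 -0.5] M [-0.22  0.23  0.07] op 0.0334
tilt fix deg tool [-0.    0.03  0.02]
```

```bash
python3 -m inch '[0,-0.0004,0,8,0,0,0.02, 0,-0.0004,0,8,0,0,0.02]'; python3 -c "
from h import *
st()"
```

```text
clock: 13.48
tool_pos: [0.5193, 0.207, 0.3178]
orientation: [-36.0, 90.0, 9.7]
force: [-0.6, -0.3, 0.2]
opening: 0.0337
t 13.47 p [0.5193 0.207  0.3178] x [ 4.e-04  1.e-04 -1.e+00] yaw 135.74 F [-0.6 -0.3  0.2] M [-0.17  0.23  0.05] op 0.0337
tilt fix deg tool [-0.    0.02  0.01]
```

```bash
python3 -m inch '[0,-0.0004,0,8,0,0,0.02, 0,-0.0004,0,7.8,0,0,0.02, 0,0,0,0,0,0,0.02]'
python3 - <<'E'
from h import *
o,T=st(); np.save('pics/o10.npy',o)
snap('wrist','w10');snap('side','si10');snap('scene','sc10')
cv2.imwrite('pics/c14.png',cv2.convertScaleAbs(np.hstack([crop('si10',250,90,330,170,5),crop('sc10',350,110,430,190,5)]),alpha=1.5))
E
```

```text
clock: 13.85
tool_pos: [0.5199, 0.2064, 0.3177]
orientation: [-95.4, 90.0, -65.9]
force: [0.7, -1.1, -1.3]
opening: 0.0336
t 13.85 p [0.5199 0.2064 0.3177] x [ 1.e-04 -3.e-04 -1.e+00] yaw 119.46 F [ 0.7 -1.1 -1.3] M [-0.13  0.13  0.04] op 0.0336
tilt fix deg tool [-0.   -0.    0.02]
```

View pics/c14.png

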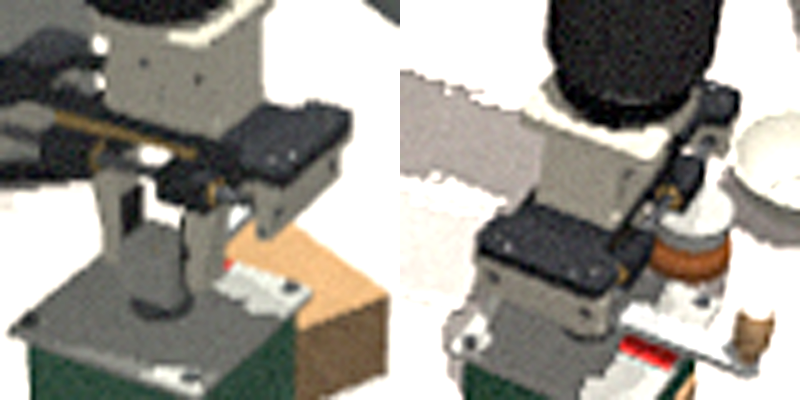

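View pics/w10.png

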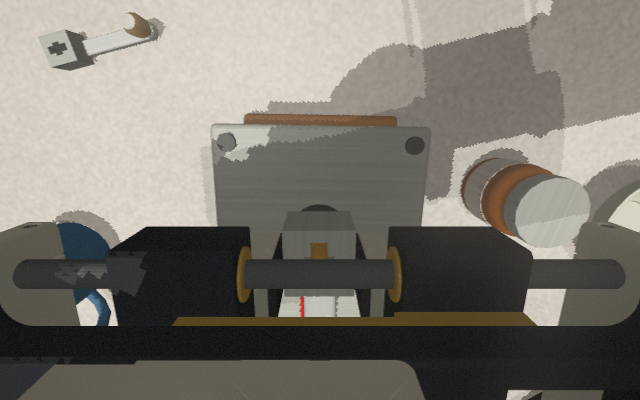

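The arm lines up with the lid edges and lies over the mark. Release and retreat upwards.

```bash
python3 -m inch '[0,0,0,0,0,0,0.045, 0,0,0,0,0,0,0.06, 0,0,0,0,0,0,0.08, 0,0,0,0,0,0,0.0876, 0,0,0,0,0,0,0.0876]'; python3 -m inch '[-0.02,0,0,0,0,0,0.0876, -0.04,0,0,0,0,0,0.0876, -0.04,0,0,0,0,0,0.0876, -0.04,0,0,0,0,0,0.0876, 0,0,0,0,0,0,0.0876, 0,0,0,0,0,0,0.0876]'
python3 - <<'E'
from h import *
o,T=st(); np.save('pics/o11.npy',o)
snap('wrist','w11');snap('side','si11');snap('scene','sc11')
cv2.imwrite('pics/c15.png',cv2.convertScaleAbs(np.hstack([crop('si11',250,90,330,170,5),crop('sc11',350,110,430,190,5)]),alpha=1.5))
E
```

```text
clock: 14.62
tool_pos: [0.5204, 0.2068, 0.3183]
orientation: [-8.9, 89.9, 20.9]
force: [-0.4, -0.4, 0.4]
opening: 0.0783
clock: 15.38
tool_pos: [0.5198, 0.2064, 0.4618]
orientation: [-80.1, 90.0, -50.3]
force: [-0.5, -0.0, -0.6]
opening: 0.0877
t 15.38 p [0.5198 0.2064 0.4618] x [ 3.e-04 -4.e-04 -1.e+00] yaw 119.79 F [-0.5 -0.  -0.6] M [-0.02 -0.07 -0.01] op 0.0877
tilt fix deg tool [0.   0.   0.03]
```

View pics/c15.png

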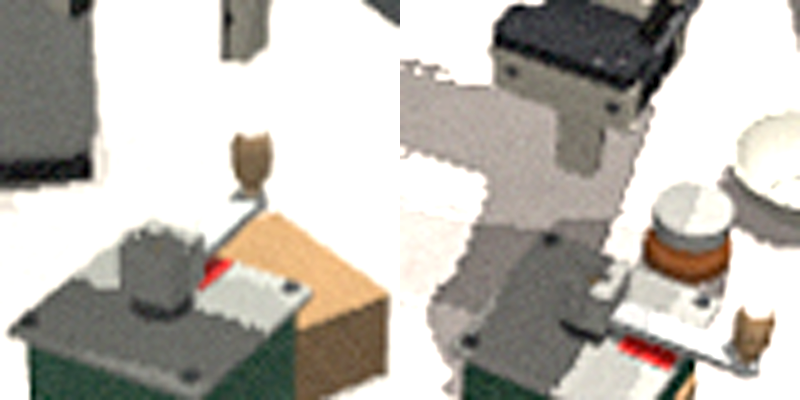

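View pics/w11.png

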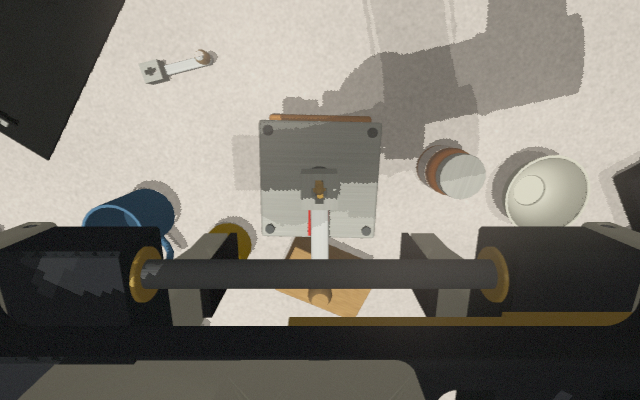

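Run:
```python
from h import *
cv2.imwrite('pics/c16.png',cv2.convertScaleAbs(crop('w11',250,110,390,250,4),alpha=1.6))
w=load('w11');o=np.load('pics/o11.npy',allow_pickle=True).item()
P=[plane(w,u,v,.121,o) for u,v in((268,131),(372,132),(369.5,228.5),(270,229))]
ang=lambda d:round(np.degrees(np.arctan2(d[1],d[0])),1)
print('lid x dir',ang(P[3]-P[0]),ang(P[2]-P[1]),np.mean(P,0))
g=w['color'][212:236].astype(int).sum(2)
for v in (214,220,226,232): print(v, w['color'][v,304:332].sum(1,dtype=int))
```

```text
lid x dir 28.6 30.8 [0.51715315 0.20541442 0.121     ]
214 [522 522 521 522 428 328 396 525 581 588 585 590 595 592 591 591 591 589
 596 591 582 578 575 512 373 378 545 570]
220 [530 525 528 524 421 329 359 522 581 582 588 589 591 590 593 587 585 590
 590 587 583 578 567 522 388 367 539 569]
226 [566 565 568 530 426 359 357 510 577 584 590 595 640 611 637 650 647 650
 649 644 642 640 631 570 394 356 528 560]
232 [576 575 577 551 434 354 349 554 634 641 644 649 647 651 647 646 645 647
 647 642 636 640 631 576 416 373 535 563]
```

View pics/c16.png

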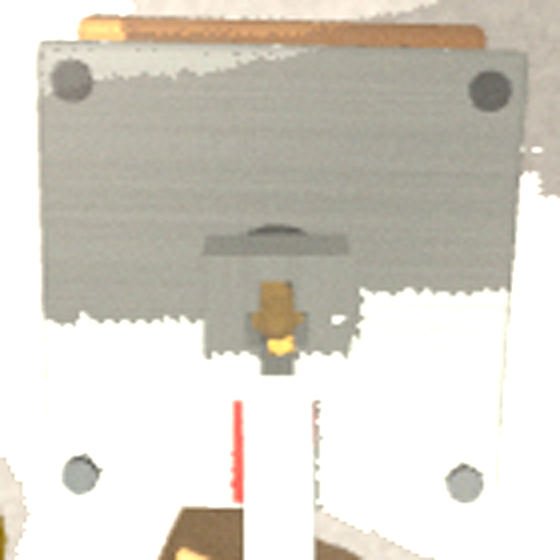

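The arm is at about 29.8° against a lid/mark axis of 29.7°, and the hub sits on the collar with the spline visible inside the bore. Handing in.

```bash
python3 -c "
from h import *
print(ctrl.close_job())"
```

```text
the job is handed in; nothing more can be done
None
```

The middle-sized crank is on the mill, fully home on the collar, with its arm over the red mark. I let go and handed the job in after about 15.5 s of the 64 s allowed; no verdict was reported.

- **Fit:** I picked the crank off the mat by its hub. I read the long spline's angle from the wrist camera, at about 106° world yaw, or 76° from the mark. The crank needed no searching by feel: at that angle it slid on with almost no force. It stopped on the collar at the predicted height (flange at 0.3173 m). The highest force I read was about 14 N.
- **Turn:** I turned the crank about 76° clockwise with side forces of about 1 N. I then opened the gripper and backed 14 cm straight up.
- **Last checks:** In the images the hub sits on the collar with the brass spline visible inside the bore. The arm is at about 29.8°, taken from the gripper's angle, and the mark's direction, from the lid, is about 29.7°. The wrist picture shows the arm along the lid's centreline. I saw no contact with the other goods, but I did not re-measure their positions.
- **Disagreements:** My first estimates of the shaft position differed by 2–4 mm between cameras. Part of that was reading the collar's lower edge as its top. I settled it by comparing hub and shaft in the same wrist picture.

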